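# Raise the ratchet vial stand four clicks and load the vial

### The arm

A 6-joint arm with a two-finger parallel gripper is mounted at the origin on a cart in front of the work surface, level with it; the furniture and walls round the work are solid. World frame = base frame: x ahead of the robot, y to its left, z up, the work surface at z = 0. Lengths are in m, angles in rad, forces in N, time in s.
With the tool pointing down it reaches from about 0.375 to 0.925 m from the base axis. Payload 5.7 kg.
Tool frame: the origin (TCP) lies at the very end of the fingers, on their centre line; the grasp point (between the pads) lies 19 mm behind it; z points along the fingers, y is the direction in which the jaws open and shut (so a half turn about z gives the same grasp; the last joint's range is limited). The gripper opens to 88 mm and grips with 3 to 60 N. Pads are 20 mm wide; open, the fingers measure 115 mm over their backs; the gripper's body (75 mm by 178 mm) begins 61 mm behind the grasp point.
Start: joints at [-1.302, 0.359, 1.51, -0, 1.272, -0.115], TCP at [0.225, -0.556, 0.223] pointing down, gripper open.
Joint ranges: [-2.97, 2.97], [-1.01, 2.36], [0.21, 2.38], [-0.96, 4.11], [0.2, 2.71], [-2.98, 2.98]. Speed limits (rad/s): [2.39, 2.39, 3.14, 3.14, 3.14, 3.14].

### API

Orientations are given as a 3x3 rotation matrix whose columns are the frame's x, y, z axes.
In Python, from workcell import status, optics, close_job gives the robot as it stands.
- The arm moves only by the shell command python3 -m creep 'ROWS' [FORCE]. ROWS is JSON, a list of rows, each a list of 3 entries, a list of its own where there are three numbers: the shift along the tool's x, y, z in m, then the turn about the tool's z in rad, then the gripper's target within -1 to 1 (fully open at 1, half-way at 0, shut at -1). In form: [[[x, y, z], yaw, claw], ...]. A call has 1 to 5 rows; each row shifts and turns the pose as measured when the row begins, along the tool's axes as they then stand; what a row does not reach is not made up. A row lasts 1/8 s, in which the tool goes at most 62.5 mm and 10.7 degrees, less where a joint would pass 70% of its speed; a pose out of reach is approached as far as the arm can. A call with a gripper value outside its range is refused whole. The fingers move at their own pace and stop on an object; FORCE is the grip in N (left out, the last holds). Time passes only in rows, so rows that do not move let the fingers close. It gives the time, the measured TCP pose, the force and the opening at its end, in the units of the state.
- status.sense(): the state, without advancing time (a new reading comes with each control period).
- optics.snapshot(name): name is "scene" or "top" or "wrist"; returns the picture (480x640x3 uint8, red, green, blue); there is no depth.
- optics.camera_info(name): a dict with "fx", "fy", "cx", "cy" (pixels), "dist_coeffs" ([k1, k2, p1, p2, k3] as OpenCV has them; the pictures are not rectified), "R" (3x3) and "t" (3): a world point X has camera coordinates R X + t. Camera axes: x right, y down, z forward; pixel columns grow to the right and rows downward; lengths in m; the calibration is good to about 2 mm. A picture is of the moment at which its call begins: read the wrist's pose just before it. camera_info takes no time and is no camera call; for the wrist camera it gives the pose at the moment of the call.
- close_job(): hands the job in, once; it reports no verdict.
The state is a dict: "time": time; "qpos": joint angles; "qvel": joint speeds; "tau": joint torques, N m; "position": TCP position; "ee_rot": TCP orientation; "wrist_force": force on the tool from outside, world axes, zero at the start; "ft_torque": the same for the moment, N m; "grip_width": finger opening in m.
Only numpy, scipy, OpenCV 4.12 (cv2) and the standard library are available. Lean on these libraries where they do the work, as an engineer would, in place of code of your own. Each camera call takes 0.05 s, during which the arm holds its last target. There are 200 camera calls.

### The job

The ratchet stand's column is all the way down. Grip its square head and raise it straight up by four clicks of the spring pawl inside, counting them by feel as the notches are unevenly spaced; stop just after the fourth click, before the column runs into its hidden end stop close above, lower it until the pawl carries it and let go of it. Then stand the vial upright in the round socket of the head. Be gentle: never load the column against the stand with more than 25 N, and leave the amber bottle, beaker and stopper where they are.

Things in the scene. Friction and masses are not known exactly. Their poses are not given: they have to be found in the camera images.
- stand: ratchet stand, fixed: steel foot 100 x 100 x 8 mm with an aluminium guide block 60 x 60 mm, top 95 mm above the worktop. Origin: centre of the foot's underside; z up, x horizontal towards the round boss that houses the pawl. The 24 mm column stands in a square bore 26 mm wide. Load on it: all contact forces of column with guide, pawl and stop added up; some 1.5 to 2 times the pull.
- boss (a point): end of the short round boss (24 mm across) on the block's side, 51 mm from the stand's axis, 75 mm up. The spring pawl is hidden inside; its height differs by up to 10 mm from start to start. Over the last 5 to 6 mm before a click the lift needed grows by 3 to 10 N, then falls away suddenly at the click. After a click the column can still rise, but not go down.
- bore (a point): centre of the bore's mouth, on top of the guide block, 95 mm up. There are four notches: the first click comes 6 to 18 mm above the bottom position, the others 7 to 13 mm apart, unevenly. A hard end stop inside, also out of sight, ends the lift 2.5 mm above the fourth click; it moves with the pawl. After a click the column can be lowered 0 to 3 mm until it rests on the pawl.
- head (a point): centre of the column's head, half-way up it: a grey grippy block 40 x 40 x 24 mm, sides parallel to the stand's x and y. Column and head weigh about 0.26 kg (0.18 to 0.35). Start: fully down, head's underside 124 mm above the worktop, 29 mm above the guide block. In its top is a round socket 28 mm wide, 12 mm deep; this point is the centre of the socket's floor. z: column's axis, up.
- vial_mid (a point): centre of the clear screw-cap vial with a white cap, half-way up it: 23 mm across (cap 21.6 mm), 48 mm tall, standing upright on the worktop at the start; z is its axis, up. About 0.03 kg.
- amber_bottle: bystander: amber glass bottle 66 mm across, 140 mm tall; origin at the centre of its underside
- beaker_0: bystander: small glass beaker 56 mm across, 70 mm tall; origin at the centre of its underside
- stopper_0: bystander: rubber stopper 32 mm across, 25 mm tall; origin at the centre of its underside
There are look-alikes about, which are no part of the job. Of the things that look like the part that bears head, the middle-sized one is meant.

How it is judged:
By the outcome, as a careful person would: the job done as asked, in the order asked, and still so for the second after the job is handed in, with the robot touching nothing.
It also fails if it takes over 69 s, if anything falls off the work surface, if the arm or the gripper's body presses on something with over 40 N, if the wrist force passes 120 N, or if a joint passes its speed limit or range.

## Working session

There is one attempt and no reset: what is moved stays moved. The work goes in short steps, Python scripts to look and compute and a shell command to move; the robot and the scene stay as the last step left them, time stands still between calls to the robot, and variables do not carry over. Pictures are saved under pics/ and viewed, about 8 in all and at most 12, crops included, and the job is handed in when it is done.

```bash
mkdir -p pics; ls; python3 - <<'E'
from workcell import status, optics
import cv2
for n in ("scene","top"):
    im=optics.snapshot(n); cv2.imwrite(f"pics/{n}0.png",im[:,:,::-1])
    c=optics.camera_info(n); print(n,c)
s=status.sense(); print(s)
E
```

```text
pics
scene {'fx': 437.5384749997613, 'fy': 437.5384749997613, 'cx': 326.4501422208125, 'cy': 234.77547323149707, 'dist_coeffs': array([0.01324201, 0.        , 0.        , 0.        , 0.        ]), 'R': array([[-0.47110337, -0.88197087,  0.0137475 ],
       [-0.52977507,  0.27044852, -0.80386316],
       [ 0.7052659 , -0.38598572, -0.59465539]]), 't': array([0.25841008, 0.38027598, 0.91398076])}
top {'fx': 434.36725737291783, 'fy': 434.36725737291783, 'cx': 319.29322303681687, 'cy': 235.64438383075512, 'dist_coeffs': array([-0.0507125,  0.       ,  0.       ,  0.       ,  0.       ]), 'R': array([[ 0.00869898, -0.99993432,  0.0074622 ],
       [-0.98864317, -0.00971991, -0.14996738],
       [ 0.15003006, -0.00607289, -0.98866278]]), 't': array([-0.0376245 ,  0.53461494,  1.1028208 ])}
{'time': 0.1, 'qpos': array([-1.30212762e+00,  3.59427319e-01,  1.51128146e+00,  2.22614951e-06,
        1.27250110e+00, -1.15092896e-01]), 'qvel': array([ 0.00087594, -0.00112834, -0.003684  ,  0.00064752,  0.0001973 ,
       -0.00031804]), 'tau': array([-6.25932098e-04, -5.16356242e+01, -2.71405578e+01,  6.76235463e-02,
        2.76434817e-02, -4.15336024e-05]), 'position': array([ 0.22448416, -0.55577716,  0.22191329]), 'ee_rot': array([[ 9.27263100e-01,  3.74410151e-01, -4.27237723e-04],
       [ 3.74410348e-01, -9.27261807e-01,  1.55977162e-03],
       [ 1.87833103e-04, -1.60628089e-03, -9.99998692e-01]]), 'wrist_force': array([-1.3971183 ,  0.17402585, -0.56912448]), 'ft_torque': array([ 0.01814985, -0.0176312 , -0.00875732]), 'grip_width': 0.08765620226895351}
```

View pics/scene0.png

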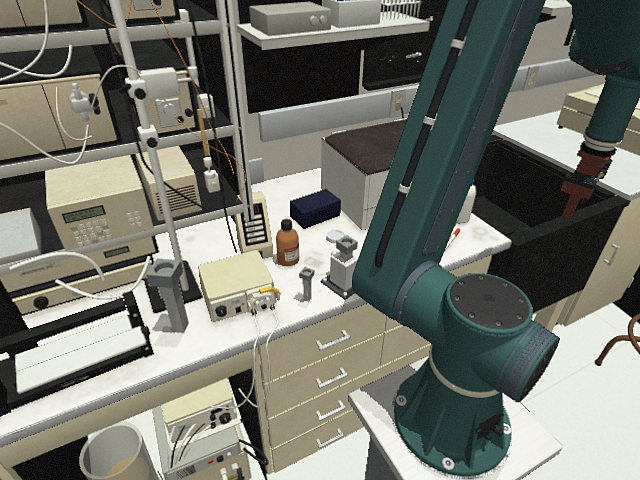

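View pics/top0.png

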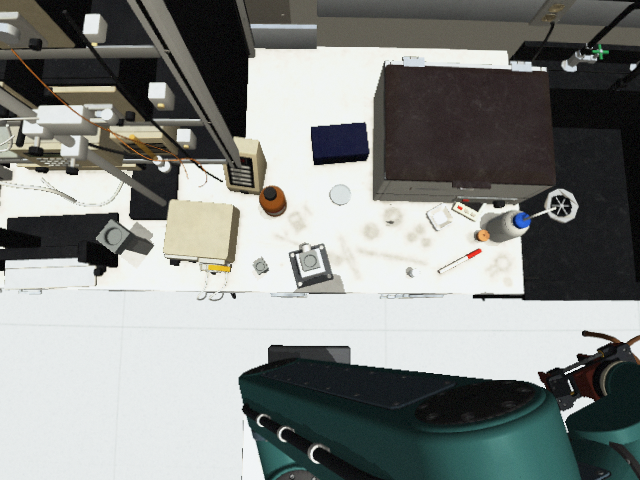

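The scene view shows three column-like parts: a large one at (168,295), a small one at (307,285) and the real stand at (343,265). The top view has the stand's head at about (309,262), the bottle at (272,200), the beaker at (340,194) and a possible vial at (410,271). Next I'll magnify that area.

```bash
cat > h.py <<'E'
import numpy as np, cv2
from workcell import status, optics
def ray(c,uv):
    K=np.array([[c['fx'],0,c['cx']],[0,c['fy'],c['cy']],[0,0,1]])
    p=cv2.undistortPoints(np.array([[uv]],float),K,np.array(c['dist_coeffs']))[0,0]
    R=np.array(c['R']);d=R.T@np.array([p[0],p[1],1.]);o=-R.T@np.array(c['t'])
    return o,d/np.linalg.norm(d)
def onplane(c,uv,z):
    o,d=ray(c,uv);return o+d*(z-o[2])/d[2]
def proj(c,X):
    K=np.array([[c['fx'],0,c['cx']],[0,c['fy'],c['cy']],[0,0,1]])
    return cv2.projectPoints(np.array([X],float),cv2.Rodrigues(np.array(c['R']))[0],np.array(c['t']),K,np.array(c['dist_coeffs']))[0][0,0]
def tri(r):
    A=0;b=0
    for o,d in r:
        P=np.eye(3)-np.outer(d,d);A=A+P;b=b+P@o
    x=np.linalg.solve(A,b);return x,[np.linalg.norm((np.eye(3)-np.outer(d,d))@(x-o)) for o,d in r]
E
python3 - <<'E'
from h import *
im=cv2.imread('pics/top0.png')[185:305,240:520]
a=cv2.resize(im,None,fx=2.8,fy=2.8,interpolation=cv2.INTER_CUBIC)
im=cv2.imread('pics/scene0.png')[205:305,265:480]
b=cv2.resize(im,(784,260*784//784+0),interpolation=cv2.INTER_CUBIC) if 0 else cv2.resize(im,None,fx=2.5,fy=2.5,interpolation=cv2.INTER_CUBIC)
out=np.zeros((a.shape[0]+b.shape[0],784,3),np.uint8);out[:a.shape[0],:a.shape[1]]=a;out[a.shape[0]:,:b.shape[1]]=b
print(out.shape,a.shape);cv2.imwrite('pics/crop0.png',out)
c=optics.camera_info('top');s=optics.camera_info('scene')
for n,uv,z in (('head',(309,261),.148),('vial?',(410,271),.048),('bottle',(273,200),.1),('beak',(340,194),.0),('small',(261,265),.08),('orange',(483,236),.03)):
    X=onplane(c,uv,z);print(n,X.round(3),'scene px',proj(s,X).round())
E
```

```text
(586, 784, 3) (336, 784, 3)
head [ 0.458 -0.008  0.148] scene px [346. 241.]
vial? [ 0.443 -0.269  0.048] scene px [423. 246.]
bottle [0.616 0.085 0.1  ] scene px [290. 234.]
beak [ 0.658 -0.089  0.   ] scene px [335. 237.]
small [0.453 0.113 0.08 ] scene px [306. 276.]
orange [ 0.54  -0.472  0.03 ] scene px [453. 218.]
```

View pics/crop0.png

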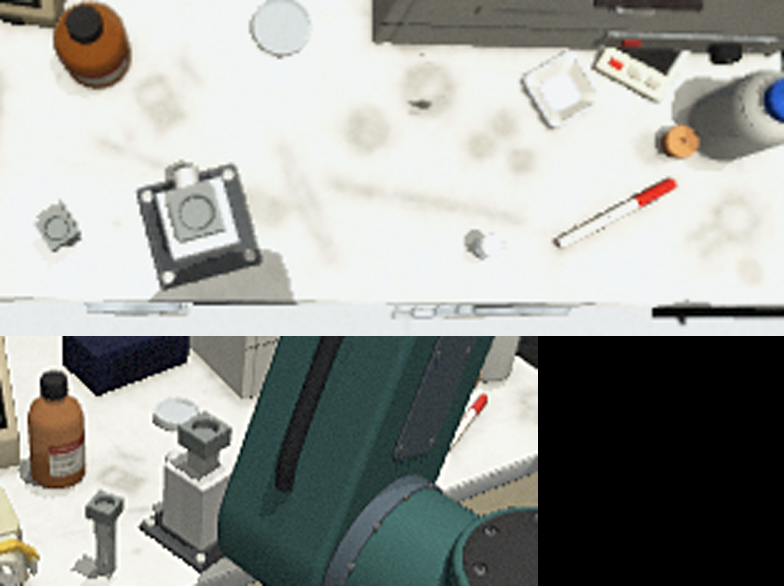

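The crop shows the stand's head at top px (310,261) with its boss towards +x (yaw about 14°). The vial with the white cap is at (413,272), and the stopper (orange) is at (483,236). I'll go above the vial first, take a picture, then go on to the head.

```bash
python3 -m creep '[[[0.044,-0.026,-0.01],0,1],[[0.044,-0.026,-0.01],0,1],[[0.044,-0.026,-0.01],0,1],[[0.044,-0.026,-0.01],0,1],[[0.044,-0.026,-0.01],0.13,1]]' 30; python3 -m creep '[[[0.044,-0.026,-0.01],0,1],[[0.03,-0.02,-0.005],0,1],[[0,0,0],0,1]]'
python3 - <<'E'
from h import *
s=status.sense();print(s['position'].round(4),s['ee_rot'].round(3).tolist(),s['time'])
c=optics.camera_info('wrist');im=optics.snapshot('wrist');cv2.imwrite('pics/w1.png',im[:,:,::-1])
import pickle;pickle.dump(c,open('w1.pkl','wb'))
R=np.array(c['R']);o=-R.T@c['t'];E=s['ee_rot']
print('cam in tool',E.T@(o-s['position']),'fwd',(E.T@R[2]).round(3),'right',(E.T@R[0]).round(3),c['fx'],c['cx'],c['cy'],c['dist_coeffs'])
print('vial px',proj(c,[.443,-.269,.024]))
E
```

```text
time: 0.72
position: [0.3815, -0.3493, 0.2705]
ee_rot: [[0.97, 0.242, -0.003], [0.242, -0.97, 0.005], [-0.001, -0.006, -1.0]]
wrist_force: [1.3, -0.3, 0.4]
grip_width: 0.0876
time: 1.1
position: [0.4452, -0.2815, 0.2862]
ee_rot: [[0.97, 0.244, -0.002], [0.244, -0.97, 0.006], [-0.001, -0.007, -1.0]]
wrist_force: [-0.3, -0.0, 0.1]
grip_width: 0.0879
[ 0.4452 -0.2815  0.2862] [[0.97, 0.244, -0.002], [0.244, -0.97, 0.006], [-0.001, -0.007, -1.0]] 1.1
cam in tool [ 6.78686806e-02 -1.36721207e-04 -1.62097083e-01] fwd [-0.253 -0.     0.968] right [-0.  1.  0.] 387.71178777904623 313.62311860893556 236.12577570180937 [-0.04028867  0.          0.          0.          0.        ]
vial px [303.90850042 197.42206664]
```

View pics/w1.png

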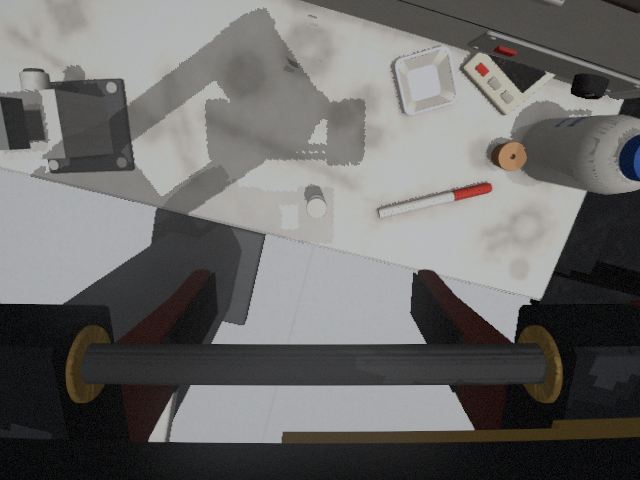

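The wrist view shows the vial's cap top at (317,209) with its base at about (314,190), close to the front edge of the worktop. The stand is at left and the stopper at (510,156).

```bash
python3 -m creep '[[[0.017,-0.056,-0.003],0,1],[[0.017,-0.056,-0.003],0,1],[[0.017,-0.056,-0.003],0,1],[[0.017,-0.056,-0.003],0,1],[[0.015,-0.05,0],0,1]]'; python3 -m creep '[[[0,0,0],0,1]]'
python3 - <<'E'
from h import *
s=status.sense();print(s['position'].round(4),s['ee_rot'].round(3).tolist(),s['time'])
c=optics.camera_info('wrist');im=optics.snapshot('wrist');cv2.imwrite('pics/w2.png',im[:,:,::-1])
import pickle;pickle.dump(c,open('w2.pkl','wb'))
print('head px',proj(c,[.458,-.008,.148]))
w1=pickle.load(open('w1.pkl','rb'));t=optics.camera_info('top')
print('vial top',onplane(w1,(317,209),.048),onplane(t,(415.5,272),.048),tri([ray(w1,(317,209)),ray(t,(415.5,272))]))
E
```

```text
time: 1.78
position: [0.457, 0.0015, 0.2971]
ee_rot: [[0.973, 0.23, -0.006], [0.23, -0.973, 0.004], [-0.005, -0.005, -1.0]]
wrist_force: [0.6, -0.5, -0.2]
grip_width: 0.0881
time: 1.9
position: [0.4563, 0.0032, 0.2968]
ee_rot: [[0.972, 0.233, -0.007], [0.233, -0.972, 0.004], [-0.006, -0.005, -1.0]]
wrist_force: [-0.3, -0.5, 0.2]
grip_width: 0.0881
[0.4563 0.0032 0.2968] [[0.972, 0.233, -0.007], [0.233, -0.972, 0.004], [-0.006, -0.005, -1.0]] 1.9
head px [328.68839693 220.43096027]
vial top [ 0.43834774 -0.28503695  0.048     ] [ 0.44089226 -0.28294411  0.048     ] (array([ 0.43980539, -0.28362762,  0.05076751]), [np.float64(0.0015760763655444576), np.float64(0.0015760763655445168)])
```

View pics/w2.png

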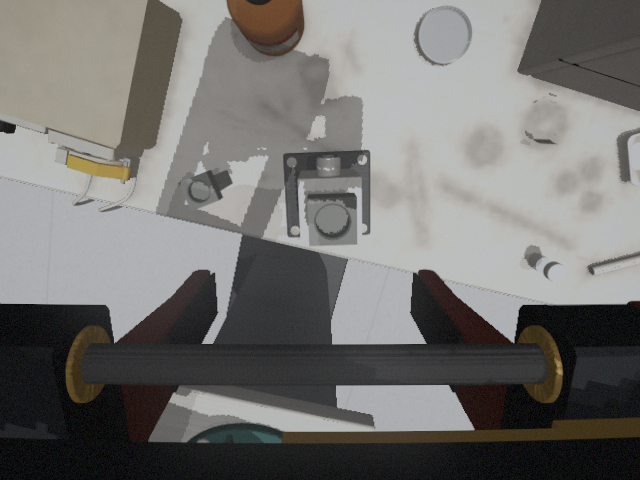

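The wrist view shows the head's socket at (332,219), and its edges are almost aligned with the image. The foot's screws are at (292,162), (363,159), (365,230) and (295,231).

```bash
python3 - <<'E'
from h import *
import pickle
w=pickle.load(open('w2.pkl','rb'));t=optics.camera_info('top')
P=[onplane(w,p,.008) for p in ((292,162),(363,159),(365,230),(295,231))]
print(np.round(P,4)); 
e=(P[0]+P[1]-P[2]-P[3])[:2]; f=(P[0]-P[1]+P[3]-P[2])[:2]
print('foot centre',np.mean(P,0).round(4),'yaw',np.degrees(np.arctan2(e[1],e[0])),np.degrees(np.arctan2(-f[0],f[1])))
# socket rim: dark ring contour near 332,219; head mask
for nm,cam,f0,uv,z in (('w',w,'w2',(332,219),.148),('t',t,'top0',(310,261),.148)):
    print(nm,onplane(cam,uv,z).round(4))
print(tri([ray(w,(332,219)),ray(t,(310,261))]))
im=cv2.imread('pics/w2.png')[190:255,295:370]; g=cv2.cvtColor(im,cv2.COLOR_BGR2GRAY)
cv2.imwrite('pics/hc.png',cv2.resize(im,None,fx=6,fy=6,interpolation=cv2.INTER_CUBIC))
s=status.sense();E=s['ee_rot'];print('tool yaw',np.degrees(np.arctan2(E[1,0],E[0,0])))
E
```

```text
[[ 0.4852  0.0375  0.008 ]
 [ 0.5075 -0.0407  0.008 ]
 [ 0.4273 -0.0651  0.008 ]
 [ 0.4064  0.0161  0.008 ]]
foot centre [ 0.4566 -0.013   0.008 ] yaw 16.08320596264097 15.152825107814206
w [ 0.4598 -0.0103  0.148 ]
t [ 0.4579 -0.0106  0.148 ]
(array([ 0.45849262, -0.01070777,  0.14196584]), [np.float64(0.0002114491766356799), np.float64(0.0002114491766356929)])
tool yaw 13.422451427485152
```

View pics/hc.png

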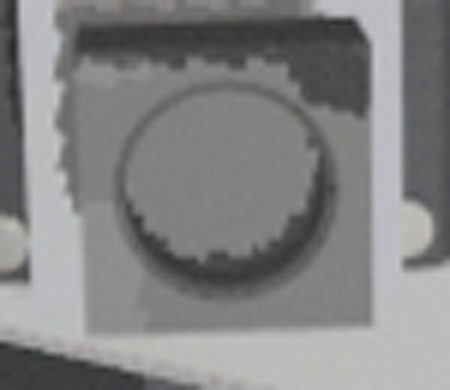

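The head crop gives the rim centre at wrist px (332.5,221.5), so the head is at about (0.4575,-0.0115). I'll turn slightly and go down.

```bash
python3 -m creep '[[[-0.002,0.0146,0.02],-0.035,1],[[0,0,0.05],0,1],[[0,0,0.05],0,1],[[0,0,0.03],0,1],[[0,0,0],0,1]]' 4
python3 - <<'E'
from h import *
s=status.sense();E=s['ee_rot'];d=np.array([.4575,-.0115,.117])-s['position'];print(s['position'],'need tool shift',(E.T@d).round(4),'yaw',np.degrees(np.arctan2(E[1,0],E[0,0])))
E
```

```text
time: 2.58
position: [0.4577, -0.0249, 0.143]
ee_rot: [[0.966, 0.258, -0.006], [0.258, -0.966, -0.002], [-0.006, 0.001, -1.0]]
wrist_force: [1.3, -1.1, 0.4]
grip_width: 0.0874
[ 0.45766653 -0.02485919  0.14298498] need tool shift [ 0.0034 -0.013   0.026 ] yaw 14.933096028311017
```

```bash
python3 -m creep '[[[0.003,-0.013,0.01],0,1],[[0,0,0],0,1]]' ; python3 -m creep '[[[0,0,0],0,1]]'
python3 - <<'E'
from h import *
s=status.sense();E=s['ee_rot'];d=np.array([.4575,-.0115,.117])-s['position'];print(s['position'],'need tool shift',(E.T@d).round(4),'yaw',np.degrees(np.arctan2(E[1,0],E[0,0])))
c=optics.camera_info('wrist');print(proj(c,[.4575,-.0115,.148]));im=optics.snapshot('wrist')
cv2.imwrite('pics/w3.png',im[100:400,100:540,::-1])
E
```

```text
time: 2.82
position: [0.4585, -0.0129, 0.134]
ee_rot: [[0.967, 0.255, -0.003], [0.255, -0.967, -0.003], [-0.004, 0.002, -1.0]]
wrist_force: [0.0, 0.6, -0.1]
grip_width: 0.0875
time: 2.95
position: [0.4594, -0.013, 0.1349]
ee_rot: [[0.967, 0.255, -0.001], [0.255, -0.967, -0.004], [-0.002, 0.003, -1.0]]
wrist_force: [-0.2, -0.1, 0.3]
grip_width: 0.0877
[ 0.45940669 -0.01296026  0.13492133] need tool shift [-0.0014 -0.002   0.0179] yaw 14.791987422202766
[309.67447542 306.65364016]
```

View pics/w3.png

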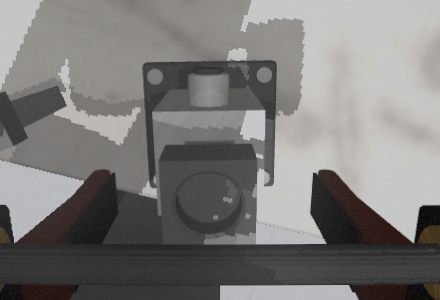

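The close view shows the head's sides at cols 260 and 357 (centre 308.5, predicted 309.7), so a shift of about -1.6 mm in tool y is needed.

```bash
python3 -m creep '[[[-0.001,-0.0016,0.017],0,1],[[0,0,0],0,1],[[0,0,0],0,0.2]]' 3; python3 - <<'E'
from h import *
s=status.sense();E=s['ee_rot'];d=np.array([.4575,-.0115,.117])-s['position'];print('need tool shift',(E.T@d).round(4),s['grip_width'])
E
```

```text
time: 3.38
position: [0.4599, -0.0117, 0.12]
ee_rot: [[0.967, 0.256, 0.003], [0.256, -0.967, -0.005], [0.002, 0.005, -1.0]]
wrist_force: [0.5, 0.7, -0.6]
grip_width: 0.0811
need tool shift [-0.0023 -0.0009  0.003 ] 0.0811077791896842
```

```bash
python3 -m creep '[[[-0.002,-0.0009,0.002],0,0],[[0,0,0],0,-0.04],[[0,0,0],0,-0.04],[[0,0,0],0,-0.04]]' 3;  python3 -m creep '[[[0,0,0],0,-0.06]]' 3; python3 -m creep '[[[0,0,0],0,-0.12],[[0,0,0],0,-0.12]]' 3; python3 -m creep '[[[0,0,0],0,-0.2],[[0,0,0],0,-0.2]]' 3
```

```text
time: 3.88
position: [0.4585, -0.0115, 0.1191]
ee_rot: [[0.967, 0.257, 0.006], [0.257, -0.967, -0.005], [0.004, 0.006, -1.0]]
wrist_force: [0.1, 0.6, -0.6]
grip_width: 0.043
time: 4.0
position: [0.4586, -0.0116, 0.1191]
ee_rot: [[0.967, 0.257, 0.006], [0.257, -0.967, -0.005], [0.004, 0.006, -1.0]]
wrist_force: [0.7, -0.3, 0.0]
grip_width: 0.0415
time: 4.25
position: [0.4586, -0.0114, 0.1191]
ee_rot: [[0.967, 0.256, 0.006], [0.256, -0.967, -0.005], [0.004, 0.006, -1.0]]
wrist_force: [-0.6, 0.8, 0.2]
grip_width: 0.0398
time: 4.5
position: [0.4586, -0.0115, 0.1191]
ee_rot: [[0.967, 0.256, 0.005], [0.256, -0.967, -0.005], [0.004, 0.006, -1.0]]
wrist_force: [0.1, 0.2, 0.4]
grip_width: 0.0402
```

```bash
python3 -m creep '[[[0,0,0],0,-0.25],[[0,0,0],0,-0.25]]' 25 | egrep -v 'ee_rot'; for i in 1; do python3 -m creep '[[[0,0,-0.001],0,-0.25]]' | egrep 'pos|force'; python3 -m creep '[[[0,0,-0.001],0,-0.25]]' | egrep 'pos|force'; python3 -m creep '[[[0,0,-0.001],0,-0.25]]' | egrep 'pos|force|width'; done
```

```text
time: 4.75
position: [0.4586, -0.0115, 0.1191]
wrist_force: [0.7, 0.1, 0.1]
grip_width: 0.0399
position: [0.4582, -0.0115, 0.1199]
wrist_force: [0.4, 0.9, -1.9]
position: [0.458, -0.0114, 0.1208]
wrist_force: [-0.1, 0.2, -1.4]
position: [0.4578, -0.0114, 0.1217]
wrist_force: [0.8, 0.0, -2.2]
grip_width: 0.0405
```

```bash
f(){ egrep 'pos|force|width' | tr '\n' ' '; echo; }
python3 -m creep '[[[0,0,-0.001],0,-0.25]]' | f; python3 -m creep '[[[0,0,-0.001],0,-0.25]]' |f; python3 -m creep '[[[0,0,-0.001],0,-0.25]]' |f; python3 -m creep '[[[0,0,-0.001],0,-0.25]]' | f; python3 -m creep '[[[0,0,-0.001],0,-0.25]]' |f; python3 -m creep '[[[0,0,-0.001],0,-0.25]]' |f
```

```text
position: [0.4577, -0.0114, 0.1228] wrist_force: [-0.6, -0.6, -1.8] grip_width: 0.0398 
position: [0.4577, -0.0114, 0.1238] wrist_force: [0.5, 0.1, -1.9] grip_width: 0.0401 
position: [0.4577, -0.0114, 0.1249] wrist_force: [-0.4, -0.0, -2.1] grip_width: 0.0397 
position: [0.4574, -0.0114, 0.1258] wrist_force: [1.5, -0.1, -7.9] grip_width: 0.0398 
position: [0.4574, -0.0113, 0.1264] wrist_force: [1.3, 0.1, -8.3] grip_width: 0.0401 
position: [0.4573, -0.0112, 0.1272] wrist_force: [1.9, -0.3, -9.8] grip_width: 0.0398
```

```bash
f(){ egrep 'pos|force' | tr '\n' ' '; echo; }
python3 -m creep '[[[0,0,-0.001],0,-0.25]]' | f; python3 -m creep '[[[0,0,-0.001],0,-0.25]]' |f; python3 -m creep '[[[0,0,-0.001],0,-0.25]]' |f; python3 -m creep '[[[0,0,-0.001],0,-0.25]]' | f; python3 -m creep '[[[0,0,-0.001],0,-0.25]]' |f; python3 -m creep '[[[0,0,-0.001],0,-0.25]]' |f
```

```text
position: [0.4573, -0.0112, 0.128] wrist_force: [2.2, -0.1, -9.8] 
position: [0.4573, -0.0111, 0.1289] wrist_force: [2.4, 0.3, -10.1] 
position: [0.4573, -0.0111, 0.1298] wrist_force: [1.7, 1.0, -10.3] 
position: [0.4574, -0.0111, 0.1312] wrist_force: [1.0, 0.0, -2.5] 
position: [0.4576, -0.0112, 0.1328] wrist_force: [0.5, -0.1, -2.0] 
position: [0.4577, -0.0113, 0.1342] wrist_force: [-0.0, 0.1, -2.6]
```

Click 1 came at z≈0.1305, where the force fell from 10 N to 2 N.

```bash
f(){ egrep 'pos|force' | tr '\n' ' '; echo; }
python3 -m creep '[[[0,0,-0.001],0,-0.25]]' | f; python3 -m creep '[[[0,0,-0.001],0,-0.25]]' |f; python3 -m creep '[[[0,0,-0.001],0,-0.25]]' |f; python3 -m creep '[[[0,0,-0.001],0,-0.25]]' | f; python3 -m creep '[[[0,0,-0.001],0,-0.25]]' |f; python3 -m creep '[[[0,0,-0.001],0,-0.25]]' |f;  python3 -m creep '[[[0,0,-0.001],0,-0.25]]' |f
```

```text
position: [0.4576, -0.0113, 0.1355] wrist_force: [-0.3, -1.3, -5.2] 
position: [0.4573, -0.0113, 0.1363] wrist_force: [1.0, 1.0, -8.4] 
position: [0.4573, -0.0112, 0.137] wrist_force: [1.4, -0.2, -8.8] 
position: [0.4573, -0.0111, 0.1378] wrist_force: [2.1, -1.0, -9.5] 
position: [0.4573, -0.0111, 0.1386] wrist_force: [1.8, 0.7, -10.0] 
position: [0.4573, -0.011, 0.1395] wrist_force: [2.2, 0.6, -9.9] 
position: [0.4573, -0.011, 0.1407] wrist_force: [1.3, 0.5, -3.4]
```

Click 2 came at z≈0.140.

```bash
f(){ egrep 'pos|force' | tr '\n' ' '; echo; }
python3 -m creep '[[[0,0,-0.001],0,-0.25]]' | f; python3 -m creep '[[[0,0,-0.001],0,-0.25]]' |f; python3 -m creep '[[[0,0,-0.001],0,-0.25]]' |f; python3 -m creep '[[[0,0,-0.001],0,-0.25]]' | f; python3 -m creep '[[[0,0,-0.001],0,-0.25]]' |f; python3 -m creep '[[[0,0,-0.001],0,-0.25]]' |f
```

```text
position: [0.4575, -0.0111, 0.1423] wrist_force: [0.2, -0.6, -2.8] 
position: [0.4575, -0.0112, 0.1437] wrist_force: [-0.0, 0.1, -6.8] 
position: [0.4573, -0.0111, 0.1446] wrist_force: [2.6, -0.1, -9.1] 
position: [0.4572, -0.0111, 0.1455] wrist_force: [2.1, -0.1, -9.4] 
position: [0.4572, -0.011, 0.1463] wrist_force: [2.9, 0.2, -10.2] 
position: [0.4572, -0.011, 0.1472] wrist_force: [1.4, -0.9, -10.5]
```

```bash
f(){ egrep 'pos|force' | tr '\n' ' '; echo; }
python3 -m creep '[[[0,0,-0.001],0,-0.25]]' | f; python3 -m creep '[[[0,0,-0.001],0,-0.25]]' |f; python3 -m creep '[[[0,0,-0.001],0,-0.25]]' |f; python3 -m creep '[[[0,0,-0.001],0,-0.25]]' | f; python3 -m creep '[[[0,0,-0.001],0,-0.25]]' |f
```

```text
position: [0.4572, -0.0109, 0.1481] wrist_force: [3.0, -0.2, -10.8] 
position: [0.4574, -0.011, 0.1495] wrist_force: [0.8, -0.1, -2.7] 
position: [0.4576, -0.0111, 0.1511] wrist_force: [0.5, 0.9, -1.5] 
position: [0.4576, -0.0112, 0.1526] wrist_force: [-0.2, 0.8, -2.4] 
position: [0.4576, -0.0112, 0.1538] wrist_force: [0.0, -0.6, -1.6]
```

Click 3 came at z≈0.1485. I'll go on carefully for the fourth.

```bash
f(){ egrep 'pos|force' | tr '\n' ' '; echo; }
python3 -m creep '[[[0,0,-0.0008],0,-0.25]]' | f; python3 -m creep '[[[0,0,-0.0008],0,-0.25]]' |f; python3 -m creep '[[[0,0,-0.0008],0,-0.25]]' |f; python3 -m creep '[[[0,0,-0.0008],0,-0.25]]' |f
```

```text
position: [0.4576, -0.0112, 0.1548] wrist_force: [-0.6, -0.2, -2.5] 
position: [0.4574, -0.0113, 0.1556] wrist_force: [0.0, -0.9, -6.3] 
position: [0.4573, -0.0112, 0.1561] wrist_force: [1.5, -1.0, -8.9] 
position: [0.4572, -0.0111, 0.1565] wrist_force: [2.7, 0.1, -9.7]
```

```bash
f(){ egrep 'pos|force' | tr '\n' ' '; echo; }
python3 -m creep '[[[0,0,-0.0009],0,-0.25]]' | f; python3 -m creep '[[[0,0,-0.0009],0,-0.25]]' |f; python3 -m creep '[[[0,0,-0.0009],0,-0.25]]' |f
```

```text
position: [0.4572, -0.0111, 0.1572] wrist_force: [2.0, -0.2, -8.6] 
position: [0.4572, -0.011, 0.1579] wrist_force: [2.0, 1.3, -9.9] 
position: [0.4571, -0.0109, 0.1587] wrist_force: [2.1, 0.6, -10.5]
```

```bash
f(){ egrep 'pos|force' | tr '\n' ' '; echo; }
python3 -m creep '[[[0,0,-0.0009],0,-0.25]]' |f
```

```text
position: [0.4571, -0.0109, 0.1596] wrist_force: [1.8, 1.2, -10.4]
```

```bash
f(){ egrep 'pos|force' | tr '\n' ' '; echo; }
python3 -m creep '[[[0,0,-0.0009],0,-0.25]]' |f
```

```text
position: [0.4572, -0.0108, 0.1607] wrist_force: [0.7, 0.5, -2.6]
```

Click 4 came at z≈0.160. Now I'll lower it onto the pawl.

```bash
f(){ egrep 'pos|force' | tr '\n' ' '; echo; }
python3 -m creep '[[[0,0,0.0006],0,-0.25]]' |f; python3 -m creep '[[[0,0,0.0008],0,-0.25]]' |f; python3 -m creep '[[[0,0,0.0008],0,-0.25]]' |f
```

```text
position: [0.4575, -0.011, 0.1608] wrist_force: [-0.7, 0.2, 1.0] 
position: [0.4577, -0.011, 0.1608] wrist_force: [-1.5, 1.3, 4.3] 
position: [0.4579, -0.011, 0.1607] wrist_force: [-1.8, 0.9, 7.1]
```

The pawl carries the column: the force turned to +7 N with no movement down. I'll ease off and release.

```bash
f(){ egrep 'time|pos|force|width' | tr '\n' ' '; echo; }
python3 -m creep '[[[0,0,-0.0008],0,-0.25]]' |f; python3 -m creep '[[[0,0,0],0,-0.05],[[0,0,0],0,0.1],[[0,0,0],0,1],[[0,0,0],0,1],[[0,0,0],0,1]]' | f;python3 -m creep '[[[0,0,0],0,1]]' | f; python3 - <<'E'
from h import *
c=optics.camera_info('wrist');im=optics.snapshot('wrist');cv2.imwrite('pics/w4.png',im[:,:,::-1])
import pickle;pickle.dump(c,open('w4.pkl','wb'))
E
```

```text
time: 10.5 position: [0.4578, -0.0111, 0.1617] wrist_force: [0.5, -0.4, -2.8] grip_width: 0.0404 
time: 11.12 position: [0.4582, -0.0113, 0.1618] wrist_force: [0.4, -0.4, 0.3] grip_width: 0.0747 
time: 11.25 position: [0.4582, -0.0113, 0.1618] wrist_force: [0.2, 0.0, -0.5] grip_width: 0.0848
```

```bash
f(){ egrep 'time|pos|force|width' | tr '\n' ' '; echo; }
python3 -m creep '[[[0,0,-0.03],0,1],[[0,0,-0.05],0,1],[[0,0,-0.04],0,1],[[0,0,-0.01],0,1],[[0,0,0],0,1]]' |f; python3 - <<'E'
from h import *
c=optics.camera_info('wrist');im=optics.snapshot('wrist');cv2.imwrite('pics/w5.png',im[:,:,::-1])
import pickle;pickle.dump(c,open('w5.pkl','wb'))
t=optics.snapshot('top');cv2.imwrite('pics/top5.png',t[:,:,::-1])
s=optics.snapshot('scene');cv2.imwrite('pics/scene5.png',s[:,:,::-1])
p=proj(c,[.4575,-.0112,.190]);q=proj(optics.camera_info('scene'),[.4575,-.0112,.19]);print(p,q)
def crop(im,p,r,k):
    x,y=np.round(p).astype(int);print(x-r,y-r);return cv2.resize(im[y-r:y+r,x-r:x+r,::-1],(k,k),interpolation=cv2.INTER_CUBIC)
cv2.imwrite('pics/c5.png',np.hstack([crop(im,p,45,400),crop(s,q,45,400)]))
E
```

```text
time: 11.92 position: [0.4564, -0.0105, 0.2939] wrist_force: [-0.8, 0.0, 0.2] grip_width: 0.0877 
[314.60039046 232.83046082] [347.92885691 227.84773686]
270 188
303 183
```

View pics/c5.png

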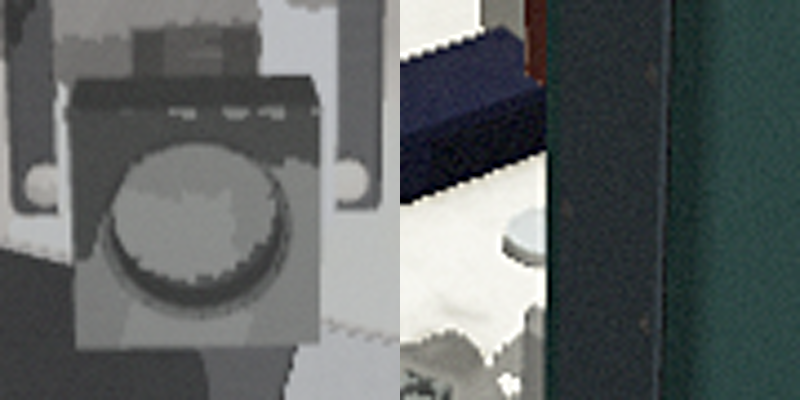

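The crop shows the raised head free of the gripper, with its socket rim centred at wrist px (314.3,240). The scene view of it is blocked by the arm.

```bash
python3 - <<'E'
from h import *
import pickle
w2=pickle.load(open('w2.pkl','rb'));w4=pickle.load(open('w4.pkl','rb'));w5=pickle.load(open('w5.pkl','rb'))
print(onplane(w2,(332.5,221.5),.148),onplane(w5,(314.3,240),.190))
im=cv2.imread('pics/w4.png');p=proj(w4,[.4575,-.0112,.19]);print(p)
t=cv2.imread('pics/top5.png');q=proj(optics.camera_info('top'),[.4575,-.0112,.19]);print(q)
def crop(im,p,r,k):
    x,y=np.round(p).astype(int);print(x-r,y-r);return cv2.resize(im[y-r:y+r,x-r:x+r],(k,k),interpolation=cv2.INTER_CUBIC)
cv2.imwrite('pics/c6.png',np.hstack([crop(im,p,80,400),crop(t,q,40,400)]))
E
```

```text
[ 0.45786162 -0.0112579   0.148     ] [ 0.45236712 -0.01234217  0.19      ]
[313.80758937 321.45882521]
[310.00961548 259.45236188]
234 241
270 219
```

View pics/c6.png

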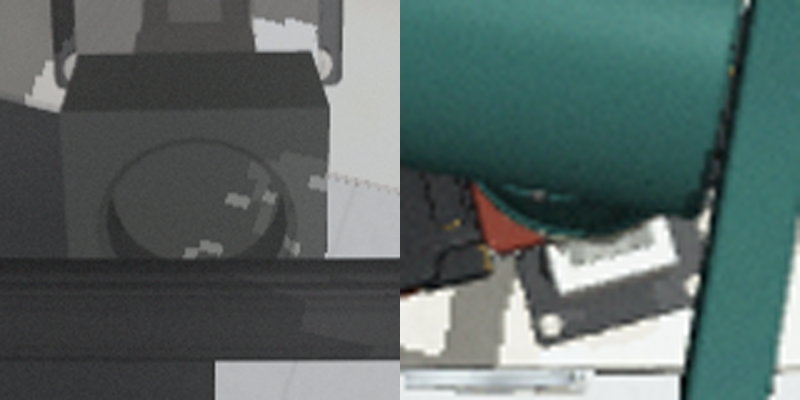

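```bash
python3 - <<'E'
from h import *
import pickle
w2=pickle.load(open('w2.pkl','rb'));w4=pickle.load(open('w4.pkl','rb'));w5=pickle.load(open('w5.pkl','rb'))
y=np.radians(15);ax=np.array([np.cos(y),np.sin(y)])
for n,c,pts,z in (('w2',w2,{'back':(331.5,200.3),'front':(333.5,244.8),'rim_top':(332.5,203.8),'rim_bot':(332.5,239.5)},.148),('w4',w4,{'back':(313,284.2),'rim_top':(313,296.2)},.19),('w5',w5,{'back':(314,213.2),'front':(314.5,266.3),'rim_top':(314.3,220),'rim_bot':(314.3,260)},.19)):
    for k,p in pts.items():
        X=onplane(c,p,z); off={'back':20,'front':-20,'rim_top':14,'rim_bot':-14}[k]/1000
        print(n,k,(X[:2]-off*ax).round(4))
    print((-np.array(c['R']).T@c['t']).round(4), c['R'][2].round(3))
print(status.sense()['ee_rot'].round(4).tolist(),status.sense()['position'])
E
```

```text
w2 back [ 0.4554 -0.0113]
w2 front [ 0.4581 -0.0118]
w2 rim_top [ 0.4586 -0.0113]
w2 rim_bot [ 0.4565 -0.0114]
[0.5234 0.0185 0.4584] [-0.253 -0.055 -0.966]
w4 back [ 0.4527 -0.0122]
w4 rim_top [ 0.4539 -0.0119]
[0.5229 0.007  0.3241] [-0.239 -0.069 -0.969]
w5 back [ 0.4517 -0.0123]
w5 front [ 0.4527 -0.0124]
w5 rim_top [ 0.4529 -0.0122]
w5 rim_bot [ 0.4515 -0.0125]
[0.5215 0.0077 0.4561] [-0.242 -0.069 -0.968]
[[0.9666, 0.2564, -0.0008], [0.2564, -0.9666, -0.0038], [-0.0018, 0.0035, -1.0]] [ 0.45540886 -0.01036152  0.29250774]
```

The two post-lift views (from close and from above) agree that the head now leans about 5 mm towards the robot. The pawl pushes the column over in its clearance. The socket is at about (0.4525,-0.0122). Now for the vial.

```bash
f(){ egrep 'time|pos|force|width' | tr '\n' ' '; echo; }
python3 -m creep '[[[-0.017,0.052,0],0,1],[[-0.017,0.052,0],0,1],[[-0.017,0.052,0],0,1],[[-0.017,0.052,0.03],0,1],[[-0.012,0.04,0.04],0,1]]' |f; python3 -m creep '[[[0,0,0.04],0,1],[[0,0,0.03],0,1],[[0,0,0],0,1],[[0,0,0],0,1]]' |f; python3 - <<'E'
from h import *
import pickle
s=status.sense();c=optics.camera_info('wrist');im=optics.snapshot('wrist');cv2.imwrite('pics/w7.png',im[:,:,::-1]);pickle.dump(c,open('w7.pkl','wb'))
E=s['ee_rot'];print('need',(E.T@(np.array([.4395,-.284,.024])-s['position'])).round(4))
p=proj(c,[.4395,-.284,.048]);print(p,proj(c,[.4395,-.284,0]))
x,y=np.round(p).astype(int);print(x-80,y-70)
cv2.imwrite('pics/c7.png',cv2.resize(im[max(y-70,0):y+70,x-80:x+80,::-1],(640,560),interpolation=cv2.INTER_CUBIC))
E
```

```text
time: 12.7 position: [0.4411, -0.2733, 0.2177] wrist_force: [0.2, 0.3, -0.2] grip_width: 0.0878 
time: 13.2 position: [0.4359, -0.2741, 0.1386] wrist_force: [-0.3, -0.0, 0.7] grip_width: 0.0877 
need [0.0024 0.0117 0.1145]
[330.98247027 235.8225774 ] [329.00873945 219.81754778]
251 166
```

View pics/c7.png

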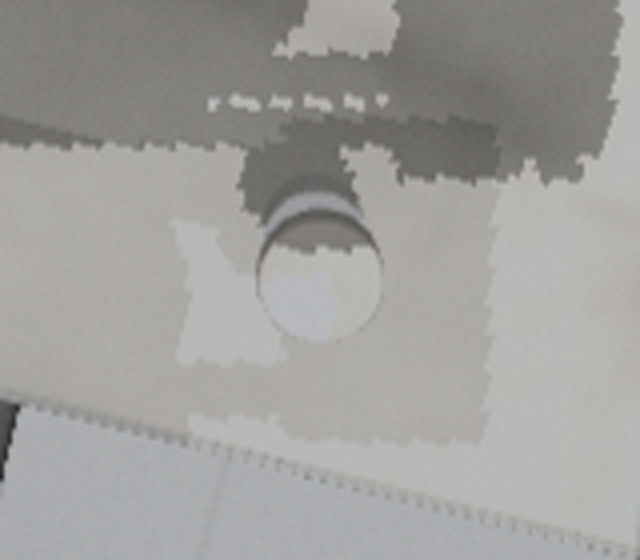

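The close view shows the cap circle at px (331,235), within 1 px of the prediction. Going down.

```bash
f(){ egrep 'time|pos|force|width' | tr '\n' ' '; echo; }
python3 -m creep '[[[0.0025,0.0115,0.02],0,1],[[0,0,0.03],0,1],[[0,0,0],0,1]]' 8|f;  python3 - <<'E'
from h import *
s=status.sense();E=s['ee_rot'];print('need',(E.T@(np.array([.4395,-.284,.018])-s['position'])).round(4),E[2].round(3))
E
```

```text
time: 13.62 position: [0.4439, -0.286, 0.0922] wrist_force: [0.8, -0.5, -0.2] grip_width: 0.088 
need [-0.0032 -0.0028  0.0742] [-0.008 -0.003 -1.   ]
```

```bash
f(){ egrep 'time|pos|force|width' | tr '\n' ' '; echo; }
python3 -m creep '[[[-0.0034,-0.0028,0.03],0,1],[[0,0,0.035],0,1],[[0,0,0],0,1],[[0,0,0],0,1]]' |f;  python3 - <<'E'
from h import *
s=status.sense();E=s['ee_rot'];print('need',(E.T@(np.array([.4395,-.284,.0175])-s['position'])).round(4),E[2].round(3))
E
```

```text
time: 14.12 position: [0.4452, -0.2879, 0.034] wrist_force: [-0.2, -0.0, 0.9] grip_width: 0.0881 
need [-0.0045 -0.0054  0.0164] [-0.     0.008 -1.   ]
```

```bash
f(){ egrep 'time|pos|force|width' | tr '\n' ' '; echo; }
python3 -m creep '[[[-0.0045,-0.005,0.01],0,1],[[0,0,0.004],0,1],[[0,0,0],0,0.3]]' |f;  python3 - <<'E'
from h import *
s=status.sense();E=s['ee_rot'];print('need',(E.T@(np.array([.4395,-.284,.0175])-s['position'])).round(4),E[2].round(3),s['grip_width'])
E
```

```text
time: 14.5 position: [0.4409, -0.2854, 0.0223] wrist_force: [-0.0, 0.9, -0.2] grip_width: 0.0812 
need [-0.001  -0.0018  0.0047] [ 0.003  0.012 -1.   ] 0.08115730484585633
```

```bash
f(){ egrep 'time|pos|force|width' | tr '\n' ' '; echo; }
python3 -m creep '[[[-0.001,-0.0018,0.004],0,0],[[0,0,0],0,-0.3],[[0,0,0],0,-0.4],[[0,0,0],0,-0.45]]' 6|f; python3 -m creep '[[[0,0,0],0,-0.6],[[0,0,0],0,-0.6],[[0,0,0],0,-0.6]]' 6 |f; python3 -m creep '[[[0,0,0],0,-0.7],[[0,0,0],0,-0.7]]' 10 |f
```

```text
time: 15.0 position: [0.4396, -0.284, 0.0181] wrist_force: [0.8, -0.2, 0.8] grip_width: 0.0416 
time: 15.38 position: [0.4397, -0.2841, 0.0182] wrist_force: [0.2, 0.2, -0.5] grip_width: 0.0229 
time: 15.62 position: [0.4397, -0.2841, 0.0182] wrist_force: [-0.8, 0.8, -0.8] grip_width: 0.0226
```

```bash
f(){ egrep 'time|pos|force|width' | tr '\n' ' '; echo; }
python3 -m creep '[[[0,0,-0.02],0,-0.7],[[0,0,-0.05],0,-0.7],[[0,0,-0.05],0,-0.7],[[0,0,-0.05],0,-0.7],[[0,0,-0.05],0,-0.7]]' |f; python3 -m creep '[[[0,0,-0.02],0,-0.7],[[0.016,-0.05,-0.01],0,-0.7],[[0.016,-0.05,0],0,-0.7],[[0.016,-0.05,0],0,-0.7],[[0.016,-0.05,0],0,-0.7]]' |f;python3 -m creep '[[[0.01,-0.035,0],0,-0.7],[[0,0,0],0,-0.7],[[0,0,0],0,-0.7]]' |f; python3 - <<'E'
from h import *
s=status.sense();E=s['ee_rot'];print('need',(E.T@(np.array([.4525,-.0122,.215])-s['position'])).round(4),E.round(3).tolist())
E
```

```text
time: 16.25 position: [0.4357, -0.2796, 0.2401] wrist_force: [0.6, -0.7, 0.2] grip_width: 0.0227 
time: 16.88 position: [0.4484, -0.0695, 0.2748] wrist_force: [1.0, -0.3, -0.2] grip_width: 0.0222 
time: 17.25 position: [0.448, -0.0292, 0.2743] wrist_force: [-1.2, -0.6, -1.6] grip_width: 0.0226 
need [ 0.0085 -0.0161  0.0591] [[0.966, 0.26, 0.009], [0.26, -0.966, -0.012], [0.005, 0.013, -1.0]]
```

```bash
f(){ egrep 'time|pos|force|width' | tr '\n' ' '; echo; }
python3 -m creep '[[[0.008,-0.016,0],0,-0.7],[[0,0,0.02],0,-0.7],[[0,0,0.01],0,-0.7],[[0,0,0],0,-0.7]]' |f; python3 - <<'E'
from h import *
s=status.sense();E=s['ee_rot'];print('need',(E.T@(np.array([.4525,-.0122,.228])-s['position'])).round(4),E.round(3).tolist())
E
```

```text
time: 17.75 position: [0.4528, -0.0163, 0.2435] wrist_force: [-0.4, 0.0, 0.2] grip_width: 0.0227 
need [ 0.0007 -0.0043  0.0155] [[0.967, 0.254, 0.009], [0.254, -0.967, -0.013], [0.006, 0.015, -1.0]]
```

```bash
f(){ egrep 'time|pos|force|width' | tr '\n' ' '; echo; }
python3 -m creep '[[[0.0005,-0.0042,0.01],0,-0.7],[[0,0,0.003],0,-0.7],[[0,0,0],0,-0.7],[[0,0,0],0,-0.7]]' |f; python3 - <<'E'
from h import *
import pickle
s=status.sense();E=s['ee_rot'];print('need',(E.T@(np.array([.4525,-.0122,.228])-s['position'])).round(4))
c=optics.camera_info('wrist');im=optics.snapshot('wrist');cv2.imwrite('pics/w8.png',im[:,:,::-1]);pickle.dump(c,open('w8.pkl','wb'))
p=proj(c,[.4525,-.0122,.19]);print('rim',p,'vial bot',proj(c,s['position']+E[:,2]*.018))
x,y=np.round(p).astype(int);print(x-75,y-75)
cv2.imwrite('pics/c8.png',cv2.resize(im[y-75:y+75,x-75:x+75,::-1],(600,600),interpolation=cv2.INTER_CUBIC))
E
```

```text
time: 18.25 position: [0.453, -0.0129, 0.2306] wrist_force: [-0.3, 0.0, 0.2] grip_width: 0.0228 
need [-0.0003 -0.0009  0.0025]
rim [311.35125187 263.45805752] vial bot [314.05472125 276.92405207]
236 188
```

View pics/c8.png

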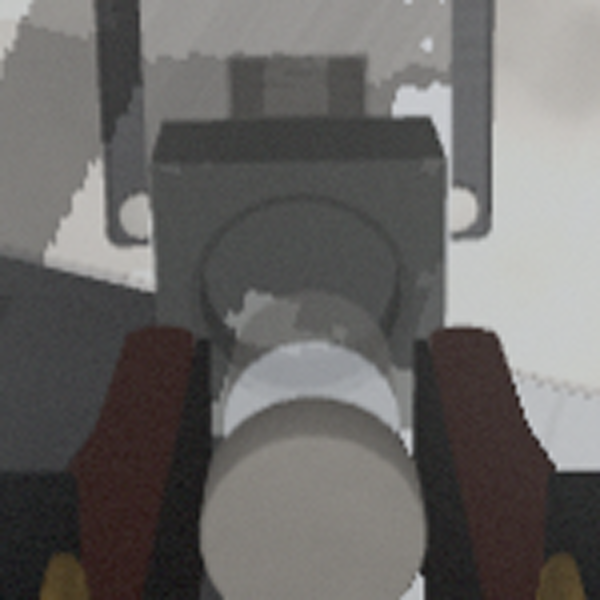

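The crop shows the vial between the fingers above the socket. The rim's far point is at (311.4,236.7) and the head's back edge is at row 228.

```bash
python3 - <<'E'
from h import *
import pickle
c=pickle.load(open('w8.pkl','rb'));y=np.radians(15);ax=np.array([np.cos(y),np.sin(y)])
for z in (.187,.19,.193):
  for k,p,o in (('rim_top',(311.4,236.7),.014),('back',(311.0,228),.02)):
    print(z,k,(onplane(c,p,z)[:2]-o*ax).round(4))
# vial bottom far edge seen at row ~291/4+188
print('vial bottom centre',(onplane(c,(312.5,188+291/4),.2306-.0185)[:2]-.0115*ax).round(4), status.sense()['position'])
E
```

```text
0.187 rim_top [ 0.453  -0.0123]
0.187 back [ 0.4519 -0.0124]
0.19 rim_top [ 0.4537 -0.012 ]
0.19 back [ 0.4525 -0.0122]
0.193 rim_top [ 0.4544 -0.0118]
0.193 back [ 0.4532 -0.012 ]
vial bottom centre [ 0.4499 -0.0133] [ 0.45306067 -0.0129412   0.23059904]
```

```bash
python3 - <<'E'
from h import *
import pickle
c=pickle.load(open('w8.pkl','rb'));im=cv2.imread('pics/w8.png');g=cv2.cvtColor(im,cv2.COLOR_BGR2GRAY)
print(g[255:350:2,313].tolist())
for r in range(290,346,4):
    row=g[r,270:360].astype(int);m=np.where(row>110)[0];print(r,m.min()+270 if len(m) else None,m.max()+270 if len(m) else None,end=' | ')
print(onplane(c,(314.4,319.5),.2606), [proj(c,[.453-.0108*s*.966,-.0129-.0108*s*.259,.2606]).round(1).tolist() for s in (-1,0,1)])
# predicted far edge of vial bottom / body if centred on TCP
print([proj(c,[.453+.0115*.966,-.0129+.0115*.259,z]).round(1).tolist() for z in (.2125,.222,.25)])
E
```

```text
[78, 76, 76, 91, 91, 93, 93, 94, 112, 142, 157, 155, 151, 151, 152, 161, 116, 92, 99, 101, 107, 127, 133, 133, 133, 132, 133, 134, 132, 132, 131, 130, 129, 128, 129, 128, 129, 131, 127, 128, 127, 128, 128, 129, 128, 49, 44, 45]
290 289 338 | 294 289 338 | 298 303 338 | 302 296 331 | 306 293 336 | 310 290 338 | 314 288 340 | 318 287 341 | 322 287 341 | 326 287 341 | 330 288 339 | 334 290 341 | 338 293 341 | 342 298 342 | [ 0.45385773 -0.01229411  0.2606    ] [[315.2, 295.1], [315.4, 321.9], [315.5, 347.7]]
[[313.3, 254.9], [313.6, 260.9], [314.7, 282.8]]
```

The cap matches a vial centred on the TCP. The visible arc at the bottom lies 6 px lower than expected (clear glass, or a small lean), so I'll bias about 1 mm in +x and go down slowly.

```bash
f(){ egrep 'time|pos|force|width' | tr '\n' ' '; echo; }
python3 -m creep '[[[0.001,-0.0004,0.006],0,-0.7],[[0,0,0],0,-0.7]]' |f; python3 -m creep '[[[0,0,0.006],0,-0.7],[[0,0,0],0,-0.7]]' |f;python3 -m creep '[[[0,0,0],0,-0.7]]' |f
```

```text
time: 18.55 position: [0.4543, -0.0123, 0.2245] wrist_force: [-0.1, 0.7, -0.1] grip_width: 0.0226 
time: 18.8 position: [0.4542, -0.0123, 0.218] wrist_force: [1.0, 0.2, -0.9] grip_width: 0.0225 
time: 18.92 position: [0.4543, -0.0123, 0.2179] wrist_force: [-0.3, -0.1, 1.1] grip_width: 0.0225
```

```bash
f(){ egrep 'time|pos|force|width' | tr '\n' ' '; echo; }
python3 -m creep '[[[0,0,0.005],0,-0.7],[[0,0,0],0,-0.7]]' |f; python3 -m creep '[[[0,0,0.004],0,-0.7]]' |f;  python3 -m creep '[[[0,0,0.002],0,-0.7]]' |f; python3 -m creep '[[[0,0,0.002],0,-0.7]]' |f
```

```text
time: 19.18 position: [0.4544, -0.0124, 0.2126] wrist_force: [-0.1, 0.4, 0.1] grip_width: 0.0227 
time: 19.3 position: [0.4547, -0.0126, 0.2087] wrist_force: [-0.2, 0.5, -0.4] grip_width: 0.0227 
time: 19.42 position: [0.4546, -0.0126, 0.2064] wrist_force: [-1.2, -1.1, 0.1] grip_width: 0.023 
time: 19.55 position: [0.4546, -0.0126, 0.2042] wrist_force: [0.7, 0.1, -1.2] grip_width: 0.0226
```

Below rim height with no contact force, so the vial is in the socket. I'll lower it to the floor in small steps.

```bash
f(){ egrep 'time|pos|force|width' | tr '\n' ' '; echo; }
python3 -m creep '[[[0,0,0.002],0,-0.7]]' |f;  python3 -m creep '[[[0,0,0.0015],0,-0.7]]' |f; python3 -m creep '[[[0,0,0.0015],0,-0.7]]' |f; python3 -m creep '[[[0,0,0.001],0,-0.7]]' |f
```

```text
time: 19.68 position: [0.4546, -0.0126, 0.2021] wrist_force: [-1.1, -0.5, 0.3] grip_width: 0.0227 
time: 19.8 position: [0.4546, -0.0126, 0.2004] wrist_force: [0.4, 0.2, 0.1] grip_width: 0.0228 
time: 19.92 position: [0.4547, -0.0127, 0.1988] wrist_force: [-1.5, -1.1, -0.3] grip_width: 0.0226 
time: 20.05 position: [0.4547, -0.0127, 0.1977] wrist_force: [0.2, -0.2, -0.6] grip_width: 0.0228
```

```bash
f(){ egrep 'time|pos|force|width' | tr '\n' ' '; echo; }
python3 -m creep '[[[0,0,0.0007],0,-0.7]]' |f;  python3 -m creep '[[[0,0,0.0007],0,-0.7]]' |f; python3 -m creep '[[[0,0,0.0007],0,-0.7]]' |f
```

```text
time: 20.18 position: [0.4547, -0.0127, 0.197] wrist_force: [-0.3, -0.8, -0.1] grip_width: 0.0225 
time: 20.3 position: [0.4547, -0.0127, 0.1963] wrist_force: [0.1, 0.1, -0.9] grip_width: 0.0227 
time: 20.42 position: [0.4548, -0.0127, 0.1956] wrist_force: [0.1, -0.0, 2.5] grip_width: 0.0227
```

Floor contact came at z=0.1957 (0.196 expected). I'll open gently and go straight up.

```bash
f(){ egrep 'time|pos|force|width' | tr '\n' ' '; echo; }
python3 -m creep '[[[0,0,0],0,-0.4],[[0,0,0],0,-0.3],[[0,0,0],0,0.2],[[0,0,0],0,0.6],[[0,0,0],0,0.8]]' |f;  python3 -m creep '[[[0,0,0],0,0.8],[[0,0,-0.01],0,0.8],[[0,0,-0.03],0,0.8],[[0,0,-0.04],0,0.8],[[0,0,-0.02],0,0.8]]' |f; python3 -m creep '[[[0,0,0],0,0.8],[[0,0,0],0,0.8]]' |f; python3 - <<'E'
from h import *
import pickle
s=status.sense()
c=optics.camera_info('wrist');im=optics.snapshot('wrist');cv2.imwrite('pics/w9.png',im[:,:,::-1]);pickle.dump(c,open('w9.pkl','wb'))
print('floor',proj(c,[.453,-.0122,.178]),'cap top',proj(c,[.453,-.0122,.226]))
cv2.imwrite('pics/c9.png',cv2.resize(im[150:330,230:400,::-1],None,fx=3.3,fy=3.3,interpolation=cv2.INTER_CUBIC))
E
```

```text
time: 21.05 position: [0.4549, -0.0127, 0.1957] wrist_force: [-1.5, 0.2, 0.0] grip_width: 0.0569 
time: 21.68 position: [0.4525, -0.0111, 0.2989] wrist_force: [-0.9, -0.7, -0.4] grip_width: 0.0792 
time: 21.92 position: [0.4533, -0.0112, 0.3005] wrist_force: [-0.3, -0.0, 0.0] grip_width: 0.0791 
floor [312.36724384 229.9164311 ] cap top [313.37123197 247.18960284]
```

View pics/c9.png

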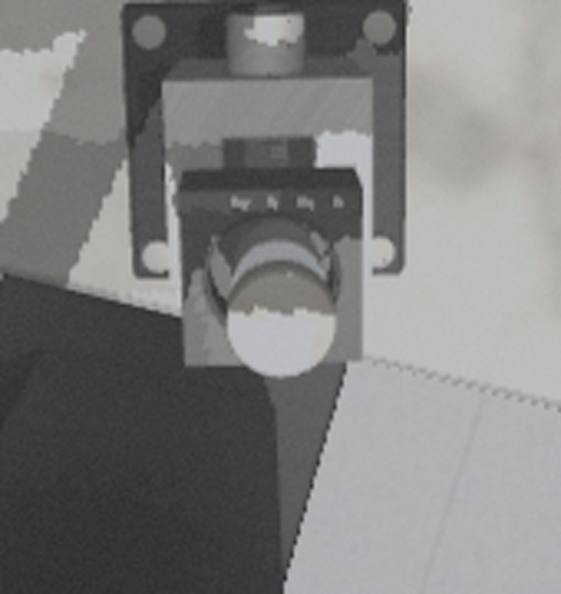

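The last picture shows the vial standing in the socket of the raised head. The cap centre is at (315.5,247.3) against (313.4,247.2) expected, and the fingers are well clear.

```bash
python3 -c "
from workcell import close_job
print(close_job())"
```

```text
the job is handed in; nothing more can be done
None
```

I raised the column by four clicks, let it settle on the pawl and released it. The vial now stands upright in the socket of the head. I handed the job in at about 22 s of the 69 s allowed.

- **Clicks:** by force they came at TCP heights of about 130.5, 140, 148.5 and 160 mm. Each time the pull built up to 10–11 N and then fell to 2–3 N. I stopped about 1 mm above the fourth click, and the force showed no sign of the end stop.
- **Load:** the largest pull was 10.8 N, so by the 1.5–2 times rule the column load stayed at about 22 N or less. That load is worked out, not measured. The largest push down onto the pawl was 7 N at the wrist.
- **Release:** just before I let go, the easing-off step lifted the column about 1 mm clear of the pawl. It dropped back that small distance on release. The later pictures show it still raised.
- **Vial:** it touched the socket floor at 195.7 mm, against 196 mm expected. In the last picture the cap centre lies within about 2 px of where an upright vial would be.

Two checks disagreed:
- **Head lean:** after release the head sat about 5 mm nearer the robot than before, leaning in its bore clearance. I placed the vial by the new position.
- **Vial bottom edge:** before insertion it showed about 6 px off its expected place, yet the vial went in without contact force.

I did not re-measure the bottle, beaker and stopper at the end. I stayed clear of all three, and nothing in the readings showed contact with them.

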